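# Set out the tall standards at the inspection desk

## Task

Set up the desk for a height check: slide the catch of the gauge case aside and then push its clear cover fully back, stand every tall standard from the case upright on the grey stone surface plate with at least a finger's width (15 mm) between their heads, and put every gauge box lying on the desk into the empty bay of the case. When all that is done, slide the cover fully shut and slide the catch fully home. Leave the mug and the calculator where they are.

Things in the scene. Friction and masses are not known exactly. Their poses are not given: they have to be found in the camera images.
- standard1: height standard 1, may be absent: the same piece as standard1_head, origin at the centre of its foot's underside, z up its axis
- standard1_head (a point): height standard 1 (identical; one may be absent), plain steel, top-heavy, 90 mm tall, about 0.33 kg: foot disc 22 mm across, stem 12 mm, round head 38 mm across and 30 mm high. This point is the head's centre, 75 mm above the foot's underside; z up its axis. Topples if leaned 9 degrees. Starts upright in the case's deep part, near x = 0, y = -130 mm (case's axes), under the cover.
- standard2: height standard 2, may be absent: the same piece as standard2_head, origin at the centre of its foot's underside, z up its axis
- standard2_head (a point): height standard 2 (identical; one may be absent), plain steel, top-heavy, 90 mm tall, about 0.33 kg: foot disc 22 mm across, stem 12 mm, round head 38 mm across and 30 mm high. This point is the head's centre, 75 mm above the foot's underside; z up its axis. Topples if leaned 9 degrees. Starts upright in the case's deep part, near x = 0, y = -65 mm (case's axes), under the cover.
- standard3: height standard 3, may be absent: the same piece as standard3_head, origin at the centre of its foot's underside, z up its axis
- standard3_head (a point): height standard 3 (identical; one may be absent), plain steel, top-heavy, 90 mm tall, about 0.33 kg: foot disc 22 mm across, stem 12 mm, round head 38 mm across and 30 mm high. This point is the head's centre, 75 mm above the foot's underside; z up its axis. Topples if leaned 9 degrees. Starts upright in the case's deep part, near x = 0, y = 0 mm (case's axes), under the cover.
- gaugebox1_mid (a point): gauge box 1 (identical; one may be absent), slim closed cream box with a paper label, 100 x 30 x 25 mm (x, y, z), 0.12 kg, loose on the desk in front of the surface plate, flat at the start. This point is its centre, 12.5 mm up; x along its length.
- gaugebox1: gauge box 1, the same piece, may be absent: origin at the centre of its underside
- gaugebox2_mid (a point): gauge box 2 (identical; one may be absent), slim closed cream box with a paper label, 100 x 30 x 25 mm (x, y, z), 0.12 kg, loose on the desk in front of the surface plate, flat at the start. This point is its centre, 12.5 mm up; x along its length.
- gaugebox2: gauge box 2, the same piece, may be absent: origin at the centre of its underside
- case: fixed wooden gauge case on either side of the desk, slightly turned, 342 mm wide (y): an open well in front (150 mm inside in x, walls 6 mm thick, 102 mm high) and a closed deck behind it (+x), 102 mm high, to 267 mm. Origin on the desk under the well's middle; z up, x away from the robot. A wall parts the well into the deep part (floor at 6 mm, y -165 to 39 mm) and the bay.
- bay (a point): centre of the floor of the empty bay of the gauge case, with the case's axes: 105 mm to +y of the well's middle; the bay is 150 x 120 mm inside (x, y), its floor 60 mm above the desk, open at the top (102 mm above the desk) when the cover is back
- cover (a joint): sliding cover of the case, a clear 6 mm plate (underside 104 mm above the desk): 0 m shut, grows as it slides in the case's +x (over the rear deck) to 0.185 fully open; about 2 N, stays where it is left. Blocked by the hook of the catch until the catch is slid aside.
- cover_handle (a point): centre of the cover's handle, a black bar 120 mm long (case's y), 14 x 14 mm in section, 143 mm above the desk, with 26 mm clear below it between its two posts; moves with the cover, with the case's axes
- catch (a joint): sliding catch on the front edge of the case: 0 m home, its hook behind a lug on the cover; grows as it slides in the case's +y to 0.045 fully aside; the hook clears the lug from about 0.03; about 1.5 N, stays where it is left. It goes home only when the cover is within 4 mm of shut.
- catch_knob (a point): upright square steel knob of the catch, 14 x 14 mm, its top 148 mm above the desk; this point is on its axis 12 mm below the top, 119 mm in front of (-x) the well's middle; the knob stands free above 122 mm; moves with the catch, with the case's axes
- plate_top (a point): centre of the top face of the surface plate, a fixed grey stone slab 140 x 240 x 20 mm (x, y, z), top 20 mm above the desk, slightly turned
- mug: bystander: white mug, 76 mm across, 90 mm high, origin at the underside, loose
- calculator: bystander: desk calculator, 140 x 85 x 20 mm, origin at the underside, loose
Mind the look-alikes: they are no part of the job. What is shaped like the gaugebox2 but orange is not meant.

How it is judged:
By the outcome, as a careful person would: the job done as asked, in the order asked, and still so for the second after the job is handed in, with the robot touching nothing.
Of standard1, standard2, standard3 only 2 to 3 are there at a start; the rules pass over those that are not, and their reading is None.
Of gaugebox1, gaugebox2 only 1 to 2 are there at a start; the rules pass over those that are not, and their reading is None.
At some moment in a run one of gaugebox1, gaugebox2 may be knocked a few centimetres aside while the robot is not near it.
It also fails if it takes over 210 s, if anything falls off the work surface, if the arm or the gripper's body presses on something with over 40 N, if the wrist force passes 120 N, or if a joint passes its speed limit or range.

## Robot

A 6-joint arm with a two-finger parallel gripper is mounted at the origin on the work surface. World frame = base frame: x ahead of the robot, y to its left, z up, the work surface at z = 0. Lengths are in m, angles in rad, forces in N, time in s.
With the tool pointing down it reaches from about 0.3 to 0.95 m from the base axis. Payload 3.1 kg.
Tool frame: the origin (TCP) lies at the very end of the fingers, on their centre line; the grasp point (between the pads) lies 19 mm behind it; z points along the fingers, y is the line along which they close (so a half turn about z gives the same grasp; the last joint's range is limited). The gripper opens to 85 mm and grips with 20 to 120 N. Pads are 22 mm wide; open, the fingers measure 114 mm over their backs; the gripper's body (76 mm by 85 mm) begins 54 mm behind the grasp point. The pads swing forward as they close: fully open they stand 13 mm farther back than shut.
Start: joints at [-1.344, 0.308, 1.634, -0, 1.2, -0.07], TCP at [0.183, -0.598, 0.207] pointing down, gripper open.
Joint ranges: [-3.06, 3.06], [-0.79, 1.96], [0.05, 2.63], [-1.19, 4.34], [0.05, 2.64], [-2.94, 2.94]. Speed limits (rad/s): [2.79, 2.79, 3.14, 3.14, 3.14, 3.14].

## Interface

Orientations are given as a 3x3 rotation matrix whose columns are the frame's x, y, z axes.
In Python, from station import arm gives the robot as it stands. The module is installed in compiled form; this text tells all that it offers. Calls block until the motion is done:
- arm.reach(position, orientation): joint-space move of the TCP to a pose.
- arm.move_linear(position, v=0.15, rot=None): straight line of the TCP; rot=None keeps the orientation; v is the mean speed in m/s.
- arm.goto_joints(angles): joint-space move.
- arm.set_gripper(opening): opening from 0.0 (shut) to 1.0 (fully open); the grip force is fixed at half the most; returns when the fingers have stopped.
- arm.pause(seconds).
- arm.solve_ik(position, orientation): joint angles nearest the present ones, or None.
- arm.sense(): the state.
- arm.capture(name): name is "scene" or "top" or "wrist"; returns the picture (480x640x3 uint8, red, green, blue); there is no depth.
- arm.camera_params(name): a dict with "fx", "fy", "cx", "cy" (pixels), "pose" (4x4, takes a point from camera to world coordinates); the wrist camera has in their place "hand_eye" (4x4, takes a point from camera to tool coordinates, whose origin is the TCP and whose axes are the flange's). Camera axes: x right, y up, looking along -z (the intrinsics and any distortion apply to the point x, -y, -z); pixel columns grow to the right and rows downward; lengths in m; the calibration is good to about 2 mm. The wrist camera is an equidistant fisheye: a pixel r from the principal point sees the ray r / f radians off the axis. A picture is of the moment at which its call begins: read the wrist's pose just before it. camera_params takes no time and is no camera call.
A pose or a line that the arm cannot do raises arm.IKError and nothing moves.
- arm.job_done(): hands the job in; it is judged then, once.
The state is a dict: "time": time; "joints": joint angles; "dq": joint speeds; "effort": joint torques, N m; "ee_pos": TCP position; "eef_rot": TCP orientation; "wrist_force": force on the tool from outside, world axes, zero at the start; "moment": the same for the moment, N m; "grip_width": opening from 0.0 (shut) to 1.0 (fully open); "grasp_force": force on a finger pad.
Only numpy, scipy, OpenCV 4.12 (cv2) and the standard library are available. Lean on these libraries where they do the work, as an engineer would, in place of code of your own. Each camera call takes 0.05 s, during which the arm holds its last target. There are 200 camera calls.

## Working session

There is one attempt and no reset: what is moved stays moved. The work goes in short steps, each a Python script; the robot and the scene stay as the last script left them, time stands still between calls to the robot, and variables do not carry over. Pictures are saved under pics/ and viewed, at most 14 in all, crops included, and the job is handed in when it is done.

```bash
mkdir -p pics
python3 - <<'E'
from station import arm
import cv2, numpy as np
for n in("scene","top"):
    cv2.imwrite(f"pics/{n}0.png",arm.capture(n)[:,:,::-1])
    p=arm.camera_params(n);print(n,{k:(np.round(v,4).tolist() if not isinstance(v,str) else v) for k,v in p.items()})
print({k:np.round(v,3).tolist() for k,v in arm.camera_params("wrist").items()})
s=arm.sense();print(s["time"],s["ee_pos"],np.round(s["eef_rot"],3).tolist(),s["grip_width"])
E
```

```text
scene {'fx': 526.1485, 'fy': 526.1485, 'cx': 314.9444, 'cy': 239.0454, 'pose': [[0.7924, -0.4196, 0.4429, 0.9935], [0.6096, 0.5176, -0.6004, -0.6511], [0.0227, 0.7457, 0.6659, 0.8203], [0.0, 0.0, 0.0, 1.0]]}
top {'fx': 501.1097, 'fy': 501.1097, 'cx': 313.383, 'cy': 243.1482, 'pose': [[-0.0046, 0.9911, -0.1331, 0.3768], [-1.0, -0.004, 0.0044, -0.0295], [0.0038, 0.1331, 0.9911, 1.2522], [0.0, 0.0, 0.0, 1.0]]}
{'fx': 371.648, 'fy': 371.648, 'cx': 311.057, 'cy': 236.296, 'hand_eye': [[-0.0, 0.96, 0.281, 0.071], [1.0, -0.0, 0.001, -0.001], [0.001, 0.281, -0.96, -0.167], [0.0, 0.0, 0.0, 1.0]]}
0.1 [ 0.18257758 -0.59691817  0.20586589] [[0.956, 0.292, -0.0], [0.292, -0.956, 0.002], [0.0, -0.002, -1.0]] 0.9992269782223941
```

View pics/scene0.png

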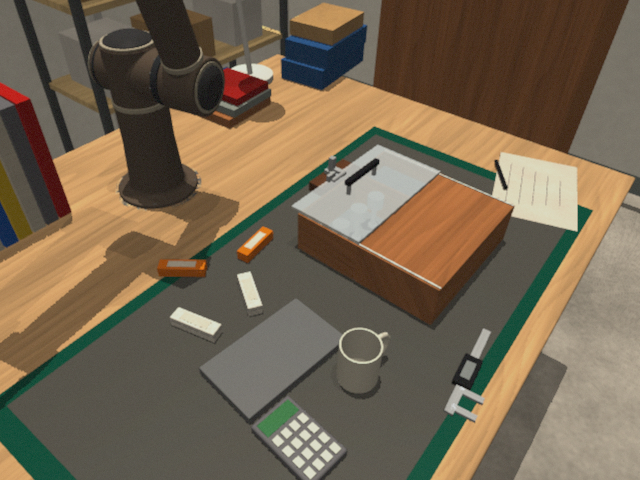

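View pics/top0.png

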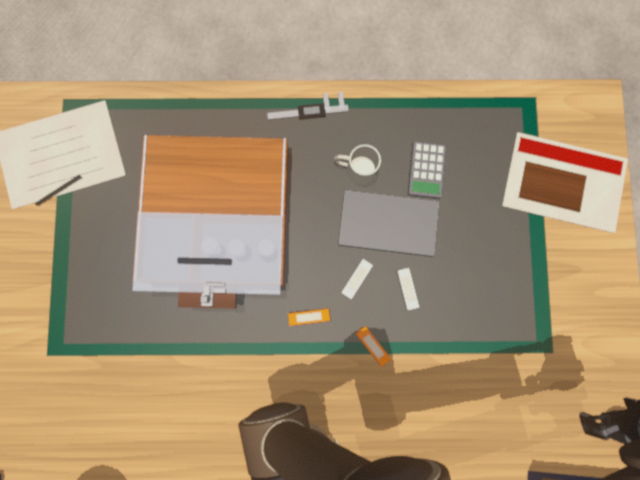

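The top view shows the case at the left (catch at about (210,293), handle at (204,261)). Three standards are under the cover at about (210,248), (237,250) and (266,249). The two cream boxes are at (357,279) and (408,289), and the plate is at about (389,223). I'll enlarge these areas.

```bash
cat > h.py <<'E'
from station import arm
import cv2, numpy as np
def ray(cam,px,z):
    p=arm.camera_params(cam);T=p["pose"]
    u,v=px;d=np.array([(u-p["cx"])/p["fx"],-(v-p["cy"])/p["fy"],-1.])
    d=T[:3,:3]@d;o=T[:3,3];return o+d*(z-o[2])/d[2]
def proj(cam,P):
    p=arm.camera_params(cam);T=p["pose"];q=T[:3,:3].T@(np.asarray(P)-T[:3,3])
    return np.array([p["cx"]+p["fx"]*q[0]/-q[2],p["cy"]-p["fy"]*q[1]/-q[2]])
def projw(P,s):
    p=arm.camera_params("wrist");E=s["ee_pos"];R=s["eef_rot"]
    q=R.T@(np.asarray(P)-E);H=np.array(p["hand_eye"]);c=H[:3,:3].T@(q-H[:3,3])
    c=np.array([c[0],-c[1],-c[2]]);r=np.hypot(c[0],c[1]);th=np.arctan2(r,c[2])
    return np.array([p["cx"]+p["fx"]*th*c[0]/r,p["cy"]+p["fy"]*th*c[1]/r])
def rayw(px,s,z):
    p=arm.camera_params("wrist");H=np.array(p["hand_eye"])
    a=np.array([(px[0]-p["cx"])/p["fx"],(px[1]-p["cy"])/p["fy"]]);th=np.hypot(*a)
    d=np.array([np.sin(th)*a[0]/th,-np.sin(th)*a[1]/th,-np.cos(th)])
    R=s["eef_rot"];d=R@H[:3,:3]@d;o=s["ee_pos"]+R@H[:3,3];return o+d*(z-o[2])/d[2]
def down(a):  # tool pointing down, tool y (closing line) at world angle a
    y=np.array([np.cos(a),np.sin(a),0]);z=np.array([0,0,-1.]);return np.c_[np.cross(y,z),y,z]
def wrist(name):
    s=arm.sense();im=arm.capture("wrist");cv2.imwrite(f"pics/{name}.png",im[:,:,::-1]);np.savez(f"pics/{name}.npz",p=s["ee_pos"],R=s["eef_rot"]);return s
E
python3 - <<'E'
import cv2
im=cv2.imread("pics/top0.png")
a=cv2.resize(im[125:325,125:305],None,fx=3,fy=3,interpolation=cv2.INTER_CUBIC)
cv2.imwrite("pics/a.png",a)
b=cv2.resize(im[185:320,330:450],None,fx=4,fy=4,interpolation=cv2.INTER_CUBIC)
cv2.imwrite("pics/b.png",b)
E
```

```text
(no output)
```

View pics/a.png

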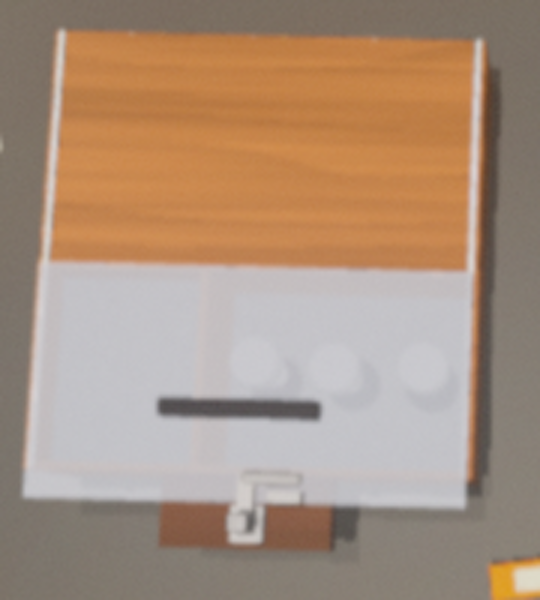

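View pics/b.png

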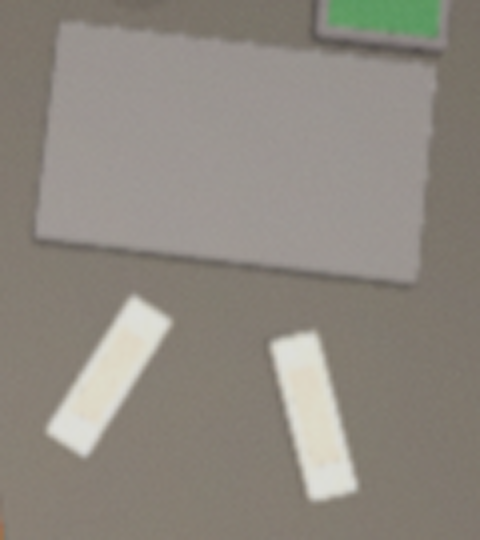

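Run:
```python
from h import *
A=lambda u,v,z: ray("top",(u/3+125-1/3,v/3+125-1/3),z)
B=lambda u,v,z: ray("top",(u/4+330-.375,v/4+185-.375),z)
h1,h2=A(158,406,.15),A(320,411,.15)
print("handle",h1,h2,(h1+h2)/2,np.linalg.norm(h1-h2))
d=h1-h2;print("yaw from handle",np.degrees(np.arctan2(-d[0],d[1])))
c1,c2=A(57,31,.106),A(484,40,.106);d=c1-c2
print("back",c1,c2,np.linalg.norm(d),np.degrees(np.arctan2(-d[0],d[1])))
f1,f2=A(22,496,.11),A(466,508,.11);d=f1-f2
print("front",f1,f2,np.linalg.norm(d),np.degrees(np.arctan2(-d[0],d[1])))
print("heads",[A(u,v,.096).round(4) for u,v in((256,362),(336,369),(422,367))])
print("knob",A(238,522,.148))
P=[B(60,22,.02),B(436,65,.02),B(417,283,.02),B(38,240,.02)]
print("plate",np.round(P,4),np.mean(P,0),np.linalg.norm(P[0]-P[1]),np.linalg.norm(P[0]-P[3]))
d=P[0]-P[1];print(np.degrees(np.arctan2(-d[0],d[1])))
for q in([(135,295),(172,321),(85,457),(46,431)],[(270,341),(316,331),(357,490),(311,501)]):
    Q=np.array([B(*p,.025) for p in q]);e=(Q[0]+Q[1]-Q[2]-Q[3])/2
    print("box",Q.mean(0),np.linalg.norm(e),np.linalg.norm(Q[0]-Q[1]),np.degrees(np.arctan2(e[1],e[0])))
```

```text
handle [0.48850223 0.26601543 0.15      ] [0.48430676 0.1468507  0.15      ] [0.48640449 0.20643306 0.15      ] 0.11923856576099817
yaw from handle -2.01640065892608
back [0.79135309 0.36703352 0.106     ] [0.78286784 0.02925023 0.106     ] 0.337889855763495 -1.438989514668521
front [0.42463286 0.37730165 0.11      ] [0.41410392 0.04166484 0.11      ] 0.3358019223788528 -1.7967817629121716
heads [array([0.5279, 0.2057, 0.096 ]), array([0.5222, 0.1437, 0.096 ]), array([0.5235, 0.0771, 0.096 ])]
knob [0.40343594 0.20556341 0.148     ]
plate [[ 0.6766 -0.1143  0.02  ]
 [ 0.6481 -0.3501  0.02  ]
 [ 0.5105 -0.3331  0.02  ]
 [ 0.5383 -0.0988  0.02  ]] [ 0.59339156 -0.22406218  0.02      ] 0.23753509658985067 0.13917130619023507
-6.89119395405196
box [ 0.45371224 -0.14147866  0.025     ] 0.0996699998569542 0.027658790617081014 -33.65198597294482
box [ 0.42896642 -0.2655488   0.025     ] 0.09970418984621127 0.029068820139696038 12.848282178461886
```

```bash
cat >> h.py <<'E'
YAW=np.radians(-1.7);CX=np.array([np.cos(YAW),np.sin(YAW),0]);CY=np.array([-np.sin(YAW),np.cos(YAW),0])
O=np.array([0.520,0.206,0.])
def case(x,y,z): return O+x*CX+y*CY+np.array([0,0,z])
def guarded(d,dist,fmax=12,step=.002,v=.03):
    d=np.asarray(d,float);s=arm.sense();p0=s["ee_pos"];f0=s["wrist_force"];n=0
    while n*step<dist-1e-9:
        n+=1;arm.move_linear(p0+d*min(n*step,dist),v=v)
        if abs((arm.sense()["wrist_force"]-f0)@d)>fmax: break
    return arm.sense()["ee_pos"]-p0
def st(t=""):
    s=arm.sense();print(t,"t=%.1f"%s["time"],"p",s["ee_pos"].round(4),"F",s["wrist_force"].round(1),"w %.3f"%s["grip_width"],"g %.1f"%s["grasp_force"]);return s
E
python3 - <<'E'
from h import *
k=np.array([.403,.2055,0]);R=down(np.pi/2+YAW)
for a in(R,down(YAW-np.pi/2)): print(np.round(arm.solve_ik(k+[0,0,.25],a),2))
q=arm.solve_ik(k+[0,0,.25],R);q2=arm.solve_ik(k+[0,0,.25],down(YAW-np.pi/2))
R=R if abs(q[5])<abs(q2[5]) else down(YAW-np.pi/2)
arm.reach(k+[0,0,.25],R);st()
arm.move_linear(k+[0,0,.128],v=.12);st()
wrist("w1")
arm.set_gripper(0);st("grip")
p0=arm.sense()["ee_pos"]
arm.move_linear(p0+CY*.038,v=.08);st("38")
print(guarded(CY,.012,fmax=10,step=.0015));st()
arm.set_gripper(.5)
arm.move_linear(arm.sense()["ee_pos"]+[0,0,.1],v=.2);st()
E
```

```text
[ 0.38 -0.08  1.97 -0.    1.24 -1.17]
[ 0.38 -0.08  1.97 -0.    1.24  1.98]
 t=3.0 p [0.4034 0.205  0.25  ] F [-0.  -0.2  0.7] w 0.997 g 0.0
 t=4.2 p [0.4038 0.2058 0.1287] F [ 1.1 -0.1  0.5] w 1.000 g 0.0
grip t=5.0 p [0.403  0.2055 0.128 ] F [ 0.3 -0.4 -0.1] w 0.005 g 0.0
38 t=5.6 p [0.4039 0.2438 0.1278] F [ 0.2 -0.7 -0. ] w -0.000 g 0.0
[4.02486767e-04 1.20881616e-02 3.14830726e-05]
 t=7.6 p [0.4043 0.2558 0.1278] F [0.  0.5 0.1] w -0.000 g 0.0
 t=8.8 p [0.4036 0.2554 0.2271] F [-0.5 -0.2 -0.2] w 0.496 g 0.0
```

View pics/w1.png

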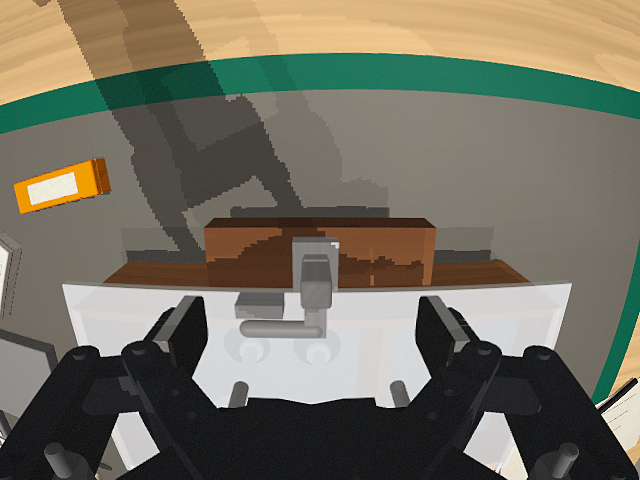

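Run:
```python
from h import *
f=np.load("pics/w1.npz");s={"ee_pos":f["p"],"eef_rot":f["R"]}
for x in(-.119,-.09):
  for z in(.148,.122): print(x,z,projw(case(x,-.004,z),s))
print("tcp",projw(s["ee_pos"],s))
for px,z in(((317,308),.148),((317,283),.148),((317,255),.148),((317,290),.14)): print(px,z,rayw(px,s,z))
cv2.imwrite("pics/w1c.png",cv2.resize(cv2.imread("pics/w1.png")[220:360,220:420],None,fx=4,fy=4,interpolation=cv2.INTER_CUBIC))
```

```text
-0.119 0.148 [307.09967521 293.08850501]
-0.119 0.122 [307.53808968 271.11996073]
-0.09 0.148 [307.38679193 348.15147887]
-0.09 0.122 [307.74463068 321.32480912]
tcp [308.14826376 281.55510772]
(317, 308) 0.148 [0.40845827 0.20969374 0.148     ]
(317, 283) 0.148 [0.39622472 0.20998404 0.148     ]
(317, 255) 0.148 [0.38334778 0.21029856 0.148     ]
(317, 290) 0.14 [0.40325745 0.20994569 0.14      ]
```

View pics/w1c.png

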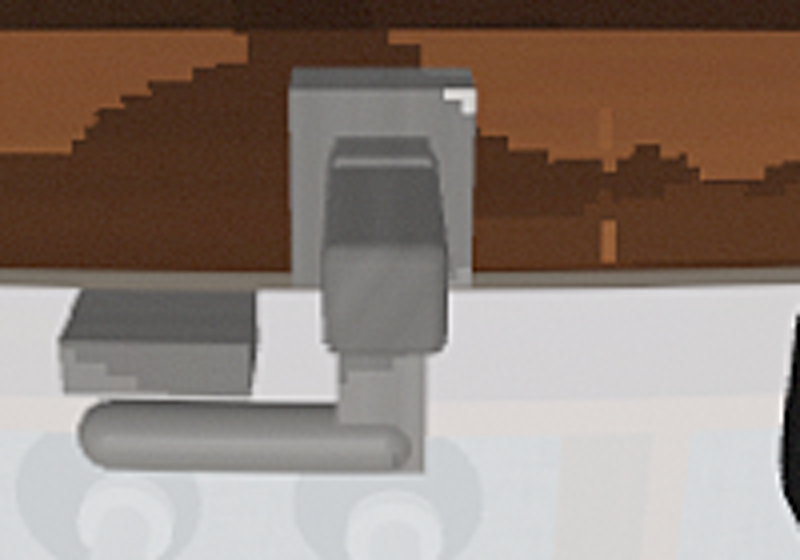

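Run:
```python
from h import *
wrist("w2")
cv2.imwrite("pics/top1.png",arm.capture("top")[:,:,::-1])
```

```text
(no output)
```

View pics/w2.png

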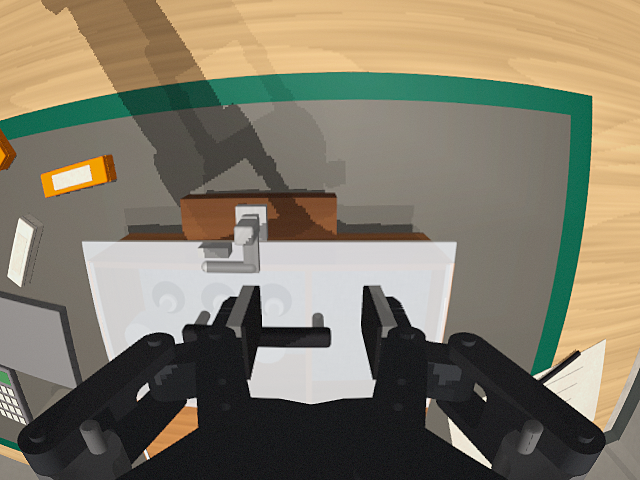

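Run:
```python
from h import *
for n,g,off in(("w1",.0425,.013),("w2",.021,.007)):
    f=np.load(f"pics/{n}.npz");s={"ee_pos":f["p"],"eef_rot":f["R"]};print(n,s["ee_pos"],s["eef_rot"].round(3).tolist())
    for x in(.011,-.011):
        for z in(0,-off,-off-.02): print(x,z,[projw(s["ee_pos"]+s["eef_rot"]@[x,y,z],s).round(0).tolist() for y in(-g,g)])
f=np.load("pics/w2.npz");s={"ee_pos":f["p"],"eef_rot":f["R"]}
print("knob w2",rayw((246,228),s,.148))
cv2.imwrite("pics/w2c.png",cv2.resize(cv2.imread("pics/w2.png")[190:390,180:420],None,fx=3,fy=3,interpolation=cv2.INTER_CUBIC))
```

```text
w1 [0.40376044 0.20578684 0.12872751] [[-1.0, 0.03, 0.001], [0.03, 1.0, 0.001], [-0.001, 0.001, -1.0]]
0.011 0 [[221.0, 260.0], [395.0, 260.0]]
0.011 -0.013 [[215.0, 270.0], [401.0, 270.0]]
0.011 -0.033 [[203.0, 288.0], [412.0, 288.0]]
-0.011 0 [[225.0, 301.0], [392.0, 301.0]]
-0.011 -0.013 [[219.0, 312.0], [397.0, 313.0]]
-0.011 -0.033 [[209.0, 334.0], [407.0, 334.0]]
w2 [0.4036295  0.25543524 0.22707366] [[-1.0, 0.03, -0.001], [0.03, 1.0, -0.0], [0.001, -0.001, -1.0]]
0.011 0 [[264.0, 260.0], [352.0, 260.0]]
0.011 -0.007 [[263.0, 266.0], [353.0, 266.0]]
0.011 -0.027 [[257.0, 283.0], [359.0, 283.0]]
-0.011 0 [[266.0, 301.0], [350.0, 301.0]]
-0.011 -0.007 [[265.0, 308.0], [351.0, 308.0]]
-0.011 -0.027 [[260.0, 329.0], [356.0, 329.0]]
knob w2 [0.39639294 0.21195558 0.148     ]
```

View pics/w2c.png

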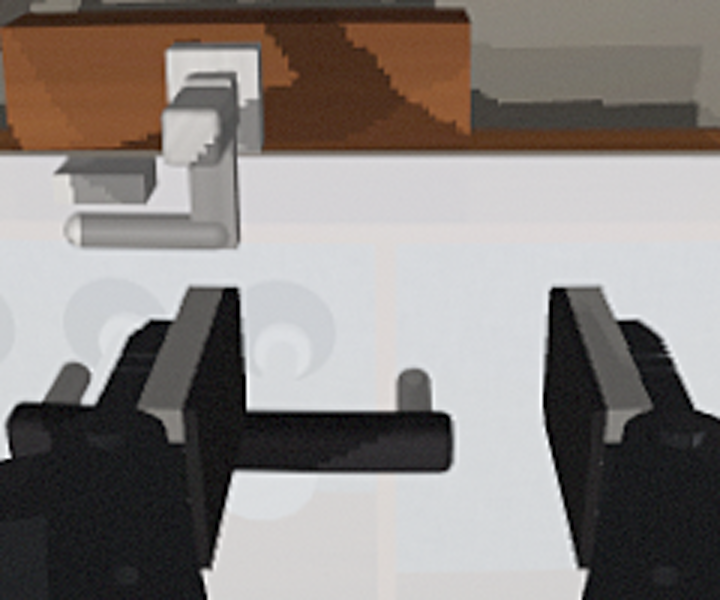

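The gripper closed on air, and the images suggest the finger ends stop about 20 mm short of the stated TCP. I'll check by lightly touching the fixed rear deck, which is 102 mm high.

Run:
```python
from h import *
arm.set_gripper(0);R=arm.sense()["eef_rot"]
R=down(np.pi/2+YAW)
arm.reach(case(.2,.05,.2),R);arm.move_linear(case(.2,.05,.112),v=.15);st()
print(guarded([0,0,-1],.045,fmax=5,step=.001,v=.05));st("touch")
arm.move_linear(case(.2,.05,.2),v=.2);st()
```

```text
t=11.3 p [0.722  0.2505 0.1132] F [-0.1  0.7  0.7] w -0.002 g 0.0
[ 2.24574596e-04  7.60948064e-05 -3.53334191e-02]
touch t=20.6 p [0.7222 0.2505 0.0779] F [-2.9 -1.8  6.3] w -0.001 g 3.2
 t=21.3 p [0.7204 0.2498 0.1981] F [ 0.4 -0.1  0.4] w 0.002 g 0.0
```

The touch came at a reading of 0.078 where the surface is 0.102, so the real fingertips are 24 mm higher than reported. I'll correct for that and redo the catch.

```bash
sed -i 's/^O=.*/O=np.array([0.520,0.208,0.])\nDZ=np.array([0,0,-.024])  # real fingertip sits 24 mm behind the reported TCP/' h.py
python3 - <<'E'
from h import *
k=np.array([.4025,.2095,0])+DZ;R=down(np.pi/2+YAW)
arm.set_gripper(.6)
arm.reach(k+[0,0,.22],R)
arm.move_linear(k+[0,0,.128],v=.12);st()
arm.set_gripper(0);st("grip")
p0=arm.sense()["ee_pos"]
arm.move_linear(p0+CY*.038,v=.08);st("38")
print(guarded(CY,.010,fmax=8,step=.0015));st()
arm.set_gripper(.5);wrist("w3")
arm.move_linear(arm.sense()["ee_pos"]+[0,0,.09],v=.2);st()
E
```

```text
t=24.0 p [0.4033 0.2098 0.1045] F [0.2 0.  0.3] w 0.602 g 0.0
grip t=24.4 p [0.4031 0.2096 0.1049] F [-1.1 -1.4  5.1] w 0.144 g 59.4
38 t=25.1 p [0.4042 0.2486 0.105 ] F [-1.   1.7  3.7] w 0.145 g 59.2
[-2.10884426e-05  4.49077222e-03 -8.29552542e-05]
 t=26.3 p [0.4042 0.2531 0.1049] F [ -0.4 -10.9   7.2] w 0.146 g 59.8
 t=27.4 p [0.4039 0.2562 0.1943] F [-0.6  0.4 -1.2] w 0.499 g 0.0
```

Run:
```python
from h import *
h=np.array([.4864,.2075,0])+DZ
Rs=[down(YAW),down(YAW+np.pi)]
Q=[arm.solve_ik(h+[0,0,.2],R) for R in Rs];R=Rs[int(abs(Q[1][5])<abs(Q[0][5]))];print(np.round([q[5] for q in Q],2))
arm.reach(h+[0,0,.2],R)
arm.move_linear(h+[0,0,.124],v=.12);st()
arm.set_gripper(0);st("grip")
p0=arm.sense()["ee_pos"]
arm.move_linear(p0+CX*.176,v=.1);st("176")
print(guarded(CX,.014,fmax=9,step=.0015));st()
arm.set_gripper(.5)
arm.move_linear(arm.sense()["ee_pos"]+[0,0,.09],v=.2);st()
v=case(-.03,-.03,.25)+DZ; arm.reach(v,R);wrist("w4")
cv2.imwrite("pics/top2.png",cv2.resize(arm.capture("top")[125:325,125:450,::-1],None,fx=2.4,fy=2.4))
```

```text
[ 0.35 -2.79]
 t=29.4 p [0.487  0.2078 0.1006] F [ 0.5 -0.8 -0.1] w 0.500 g 0.0
grip t=29.8 p [0.4873 0.2078 0.1013] F [-1.   0.3  5. ] w 0.148 g 59.6
176 t=31.7 p [0.6633 0.2026 0.1013] F [ 0.2 -0.5  2.7] w 0.153 g 59.3
[ 8.44267797e-03 -3.30853321e-04 -2.42906180e-05]
 t=33.7 p [0.6718 0.2022 0.1013] F [-10.9  -1.3   8.9] w 0.152 g 60.2
 t=34.7 p [0.6754 0.2021 0.1905] F [ 0.1 -0.6 -1.4] w 0.503 g 0.0
```

View pics/w4.png

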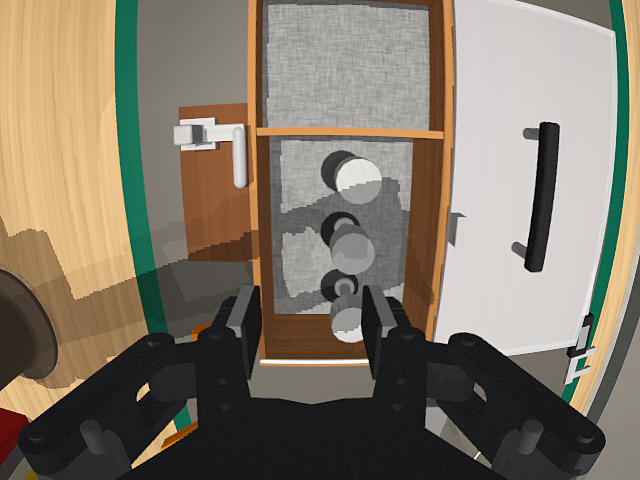

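The cover is open. Three heads are visible at (359,181), (352,251) and (349,323), and the bay is empty. Next I compute their positions and move the standards.

Run:
```python
from h import *
f=np.load("pics/w4.npz");s={"ee_pos":f["p"],"eef_rot":f["R"]}
for px in((359,181),(352,251),(349,323)):
    P=rayw(px,s,.096);d=P-O;print(px,P.round(4),"case",(d@CX).round(4),(d@CY).round(4))
for px in((251,133),(444,134)): # divider ends, z=.102 
    P=rayw(px,s,.102);d=P-O;print(px,P.round(4),"case",(d@CX).round(4),(d@CY).round(4))
```

```text
(359, 181) [0.5288 0.2104 0.096 ] case 0.0087 0.0026
(352, 251) [0.5229 0.1511 0.096 ] case 0.0046 -0.0568
(349, 323) [0.5209 0.0815 0.096 ] case 0.0047 -0.1264
(251, 133) [0.4445 0.252  0.102 ] case -0.0768 0.0417
(444, 134) [0.5983 0.2494 0.102 ] case 0.0771 0.0437
```

```bash
cat >> h.py <<'E'
PY=np.radians(-6.9);PX_=np.array([np.cos(PY),np.sin(PY),0]);PY_=np.array([-np.sin(PY),np.cos(PY),0])
PC=np.array([.593,-.222,0])
R0=down(YAW)
def standard(src,slot,zt=.060,g=.85):
    p=np.array([*src,0])+DZ;q=PC-.012*PX_+slot*PY_+DZ
    arm.set_gripper(g)
    if np.linalg.norm(arm.sense()["ee_pos"][:2]-p[:2])>.02: arm.reach(p+[0,0,.21],R0)
    arm.move_linear(p+[0,0,zt],v=.15);st("at")
    arm.set_gripper(0);st("grip")
    z=arm.sense()["ee_pos"][2]
    p2=arm.sense()["ee_pos"]
    arm.move_linear(p2+[0,0,.132],v=.15);s=st("up")
    assert s["grip_width"]>.3,"lost"
    arm.move_linear(np.array([q[0],q[1],z+.132]),v=.2)
    arm.move_linear(np.array([q[0],q[1],z+.014+.003]),v=.12);arm.pause(.2)
    print(guarded([0,0,-1],.006,fmax=2.5,step=.0007,v=.02));st("placed")
    arm.set_gripper(g)
    arm.move_linear(arm.sense()["ee_pos"]+[0,0,.125],v=.2);st("done")
E
python3 - <<'E'
from h import *
standard((.522,.0795),-.075)
wrist("w5")
im=arm.capture("scene");cv2.imwrite("pics/s5.png",cv2.resize(im[120:420,150:520,::-1],None,fx=2,fy=2,interpolation=cv2.INTER_CUBIC))
E
```

```text
at t=37.6 p [0.5231 0.0798 0.037 ] F [ 1.  -0.7  0.4] w 0.847 g 0.0
grip t=38.1 p [0.5231 0.0796 0.0371] F [-0.4  0.5  5.6] w 0.430 g 59.6
up t=39.1 p [0.5217 0.0794 0.1675] F [-0.6  0.  -4. ] w 0.430 g 60.2
[ 0.00022464 -0.00018664 -0.00407695]
placed t=44.2 p [ 0.573  -0.2957  0.0512] F [-1.2  1.2  3. ] w 0.434 g 60.8
done t=45.4 p [ 0.572  -0.295   0.1741] F [-0.1 -0.3 -1. ] w 0.853 g 0.0
```

View pics/s5.png

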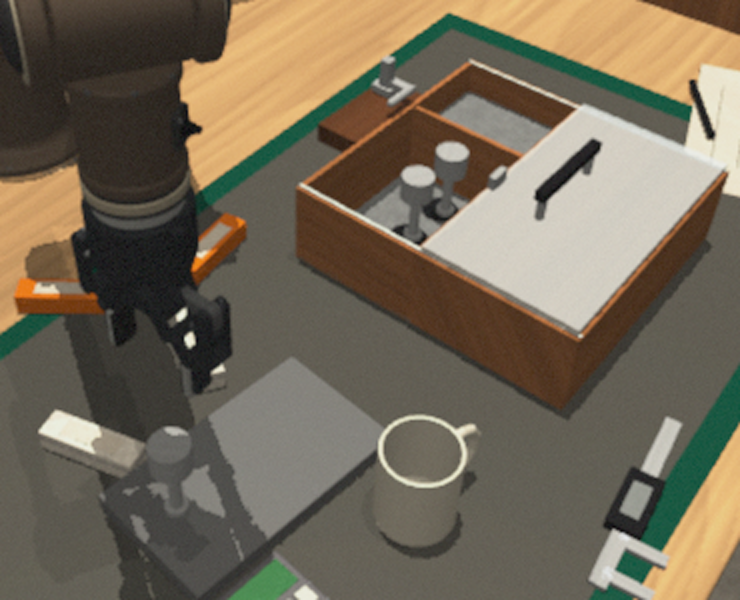

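Standard 1 stands upright on the plate at crop (170,470), and two more remain in the case.

Run:
```python
from h import *
standard((.5225,.148),0.)
standard((.528,.2085),.075)
arm.reach(np.array([.40,-.05,.28]),R0)
cv2.imwrite("pics/top6.png",cv2.resize(arm.capture("top")[120:330,130:450,::-1],None,fx=2.5,fy=2.5,interpolation=cv2.INTER_CUBIC))
st()
```

```text
at t=48.5 p [0.5236 0.1481 0.0369] F [0.4 0.2 0.6] w 0.853 g 0.0
grip t=48.9 p [0.5236 0.1482 0.0372] F [ 0.4 -0.3  5.2] w 0.431 g 59.6
up t=50.0 p [0.5222 0.1479 0.1676] F [ 0.2 -0.2 -4.6] w 0.427 g 60.3
[ 0.00023227 -0.00015783 -0.0040654 ]
placed t=55.0 p [ 0.5821 -0.2211  0.0512] F [-1.4  1.4  4.2] w 0.428 g 60.9
done t=56.3 p [ 0.581  -0.2205  0.1741] F [ 0.4  0.3 -0.1] w 0.852 g 0.0
at t=59.2 p [0.5291 0.2088 0.037 ] F [-0.5 -0.3  0.5] w 0.851 g 0.0
grip t=59.6 p [0.529  0.2088 0.0372] F [-1.  -0.7  4.7] w 0.428 g 59.8
up t=60.7 p [0.5276 0.2084 0.1675] F [ 1.3 -0.  -3.9] w 0.430 g 60.3
[ 2.32996532e-04 -9.25238056e-05 -4.09469872e-03]
placed t=65.7 p [ 0.5912 -0.1465  0.0512] F [-1.6  0.8  2.7] w 0.428 g 60.9
done t=66.9 p [ 0.5901 -0.1461  0.1742] F [-0.6  0.3 -0.9] w 0.849 g 0.0
 t=67.9 p [ 0.4005 -0.0503  0.2792] F [ 0.3  0.8 -1. ] w 0.854 g 0.0
```

View pics/top6.png

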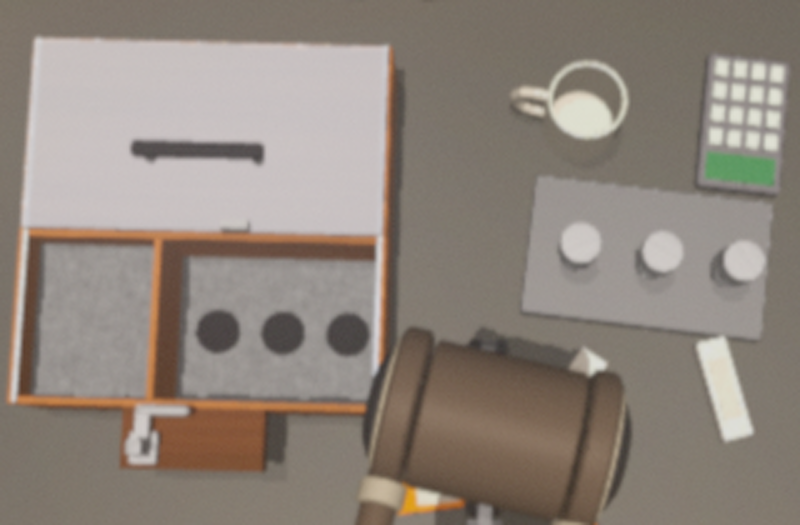

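All three standards stand clear of each other. Box 2 has been knocked to crop (724,389), about 4 cm from where it was. I'll pick it there.

```bash
cat >> h.py <<'E'
def box(c,ang,bx,zt=.001):   # c: xy of centre, ang: length direction
    p=np.array([*c,0])+DZ;q=case(bx,.105,0)+DZ
    Rs=[down(ang+np.pi/2),down(ang-np.pi/2)];Q=[arm.solve_ik(p+[0,0,.15],R) for R in Rs]
    R=Rs[int(abs(Q[1][5])<abs(Q[0][5]))]
    arm.set_gripper(.75);arm.reach(p+[0,0,.15],R)
    arm.move_linear(p+[0,0,zt],v=.15);st("at")
    arm.set_gripper(0);s=st("grip");p2=s["ee_pos"];z=p2[2]
    arm.move_linear(p2+[0,0,.15],v=.2);s=st("up")
    assert s["grip_width"]>.2,"lost"
    arm.reach(np.array([q[0],q[1],z+.16]),R0)
    arm.move_linear(np.array([q[0],q[1],z+.063]),v=.12);arm.pause(.2);st("over")
    print(guarded([0,0,-1],.006,fmax=2.5,step=.001,v=.03));st("placed")
    arm.set_gripper(.47)
    arm.move_linear(arm.sense()["ee_pos"]+[0,0,.12],v=.2);st("done")
E
python3 - <<'E'
from h import *
A=lambda u,v: ray("top",(u/2.5+130-.3,v/2.5+120-.3),.025)
Q=np.array([A(*p) for p in((697,343),(724,336),(752,433),(725,441))]);e=(Q[0]+Q[1]-Q[2]-Q[3])/2
c=Q.mean(0)[:2];a=np.arctan2(e[1],e[0]);print(c,np.linalg.norm(e),np.degrees(a))
box(c,a,.032)
cv2.imwrite("pics/top7.png",cv2.resize(arm.capture("top")[120:330,130:450,::-1],None,fx=2.5,fy=2.5,interpolation=cv2.INTER_CUBIC))
E
```

```text
[ 0.46197981 -0.29474888] 0.09882457338872559 14.262954810336606
at t=70.4 p [ 0.4629 -0.2953 -0.022 ] F [ 0.1 -0.8 -0.1] w 0.748 g 0.0
grip t=70.8 p [ 0.4624 -0.2952 -0.0218] F [-0.9 -0.2  5.2] w 0.336 g 61.2
up t=71.7 p [ 0.4613 -0.2944  0.1268] F [-0.8  0.7 -2.5] w 0.341 g 60.3
over t=75.1 p [0.5559 0.3124 0.0423] F [-0.3  0.4 -1.5] w 0.334 g 60.3
[ 1.39278602e-05 -1.26149558e-05 -4.10739790e-03]
placed t=76.3 p [0.5559 0.3124 0.0382] F [-2.9 -2.1  5. ] w 0.338 g 60.9
done t=77.4 p [0.5554 0.3122 0.1562] F [-0.7 -0.7 -0.7] w 0.469 g 0.0
```

View pics/top7.png

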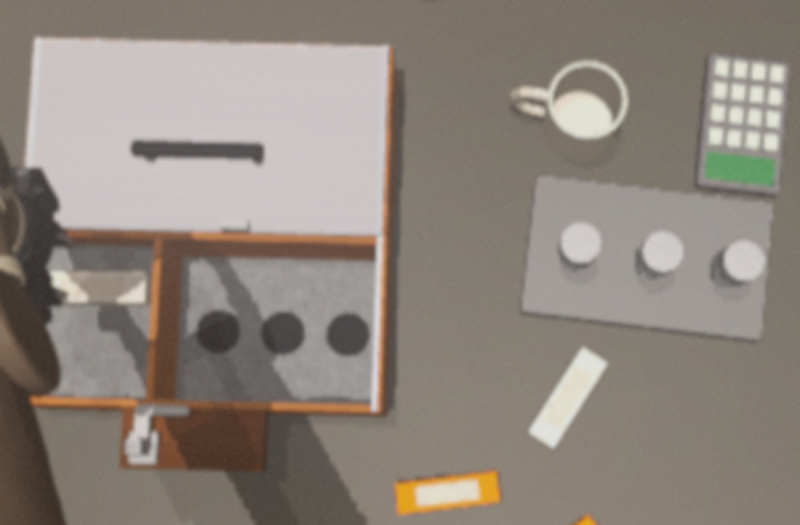

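Box 2 is in the bay. Box 1 is unmoved at crop (568,397), so I'll pick it, then shut the cover and slide the catch home.

Run:
```python
from h import *
A=lambda u,v: ray("top",(u/2.5+130-.3,v/2.5+120-.3),.025)
Q=np.array([A(*p) for p in((583,347),(608,362),(553,447),(529,433))]);e=(Q[0]+Q[1]-Q[2]-Q[3])/2
c=Q.mean(0)[:2];a=np.arctan2(e[1],e[0]);print(c,np.linalg.norm(e),np.degrees(a))
box(c,a,-.034)
R=R0;arm.reach(np.array([.50,.16,.26]),R)
wrist("w8")
```

```text
[ 0.45377426 -0.14148004] 0.09981531630129602 -33.26425510300837
at t=80.6 p [ 0.4547 -0.1418 -0.0223] F [-0.1  0.4 -0.7] w 0.753 g 0.0
grip t=81.0 p [ 0.4549 -0.142  -0.022 ] F [-0.3  0.1  5.9] w 0.339 g 60.8
up t=81.9 p [ 0.4535 -0.1414  0.1267] F [ 0.3  0.  -1.8] w 0.336 g 60.0
over t=84.8 p [0.4899 0.3144 0.0421] F [ 0.2 -0.1 -1.5] w 0.342 g 59.9
[ 1.54310608e-04  7.61979313e-05 -4.03306832e-03]
placed t=86.0 p [0.4901 0.3145 0.0381] F [-2.1 -1.1  5.3] w 0.339 g 60.8
done t=87.0 p [0.4891 0.3139 0.1559] F [-0.7 -0.3  0.2] w 0.469 g 0.0
```

View pics/w8.png

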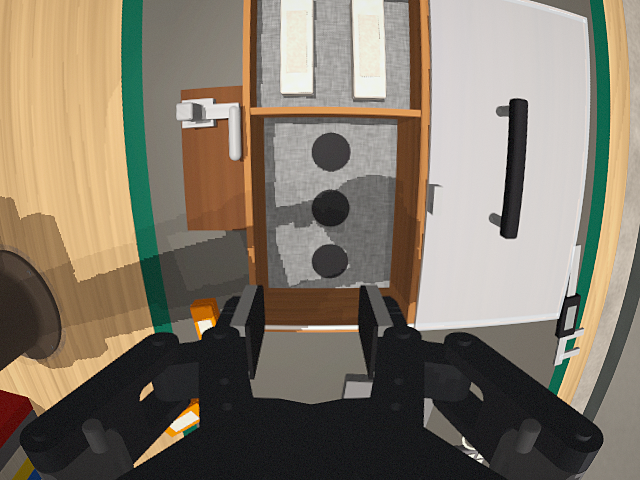

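Both boxes lie flat in the bay at (297,50) and (368,50). Next I shut the cover and bring the catch home.

Run:
```python
from h import *
h=np.array([.6715,.2022,.1])
arm.reach(h+[0,0,.09],R0);arm.move_linear(h,v=.12);arm.set_gripper(0);s=st("grip")
assert s["grip_width"]>.08
p0=s["ee_pos"];arm.move_linear(p0-CX*.178,v=.1);st("178")
print(guarded(-CX,.012,fmax=9,step=.0015));st("shut")
arm.set_gripper(.5);arm.move_linear(arm.sense()["ee_pos"]+[0,0,.1],v=.2)
R=down(np.pi/2+YAW);k=np.array([.4035,.2531,.1045])
arm.reach(k+[0,0,.095],R);arm.move_linear(k,v=.12);arm.set_gripper(0);s=st("grip")
assert s["grip_width"]>.08
arm.move_linear(s["ee_pos"]-CY*.037,v=.08);st("37")
print(guarded(-CY,.012,fmax=8,step=.0015));st("home")
arm.set_gripper(.5);arm.move_linear(arm.sense()["ee_pos"]+[0,0,.12],v=.2)
arm.reach(np.array([.25,-.25,.3]),R);st()
cv2.imwrite("pics/top9.png",cv2.resize(arm.capture("top")[120:330,130:450,::-1],None,fx=2.5,fy=2.5,interpolation=cv2.INTER_CUBIC))
```

```text
grip t=89.9 p [0.672  0.2025 0.1016] F [-1.   0.   4.6] w 0.153 g 60.2
178 t=91.8 p [0.4939 0.2077 0.1015] F [-0.6 -0.6  4.6] w 0.155 g 60.2
[-6.80413711e-03  2.33680532e-04  2.20780999e-05]
shut t=93.3 p [0.4871 0.2079 0.1016] F [ 8.8  0.4 -2.3] w 0.152 g 59.4
grip t=97.0 p [0.4042 0.253  0.1056] F [-1.6 -2.8  5.5] w 0.145 g 58.9
37 t=97.6 p [0.403  0.215  0.1056] F [-1.6 -2.1  4.8] w 0.148 g 58.8
[-1.34806200e-04 -7.22070367e-03  4.07601658e-05]
home t=99.1 p [0.4029 0.2077 0.1056] F [-1.3  9.2  1.3] w 0.145 g 58.6
 t=102.0 p [ 0.2503 -0.2495  0.2996] F [0.1 0.  0.2] w 0.501 g 0.0
```

View pics/top9.png

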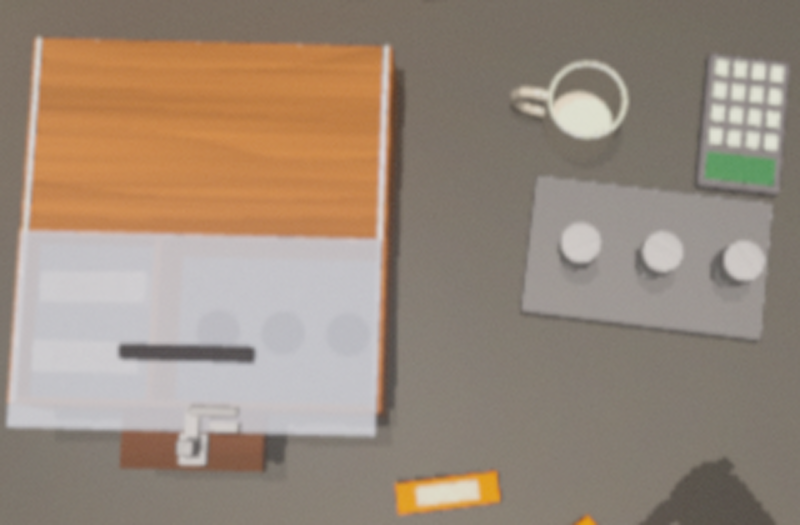

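The picture shows the cover shut, the catch home, both boxes in the bay, three standards upright, and the mug and calculator in place.

```bash
python3 -c "
from station import arm
print(arm.job_done())"
```

```text
the job is handed in; nothing more can be done
None
```

Job handed in at about 102 s of the 210 s limit: three standards upright on the plate with heads about 37 mm apart, both gauge boxes in the bay, cover and catch pushed to their stops, mug and calculator not touched.

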